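# Unlock the peg and take the round basket off

## Task

Take the round steel basket off the peg it hangs on: first press the sprung keeper pin at the end of that peg down until it clicks and stays down, then draw the basket off over it. Lower the basket into the white drain tray without dropping it, and leave it standing upright there.

Things in the scene. Friction and masses are not known exactly. Their poses are not given: they have to be found in the camera images.
- round_basket: Round slotted steel basket, 80 mm wide, 60 high, 0.3 kg, hanging on one of 3 alike pegs (a square basket and a flat skimmer hang on the others). Origin: centre of underside, z up, x along the peg towards its post. On its axis: an eye (40 mm wide in y, z 118 to 149) in a frame 56 wide, 10 thick, up to z 159, then an upright grip bar, 20 mm (y) by 14 (x), z 159 to 200; the bar is clear all round.
- keeper (a joint): Keeper pin at the free end of the round basket's peg (level bar 20 x 20 mm through the eye, top 200 mm above bench, post 85 mm behind the eye). Slides straight down: 0 = up, locked; 0.019 m = down. Resists 6 N at first, less later; past 10 mm it snaps down and stays. Then the basket, raised 5 mm (11 at most), draws off along its own -x; it is free of the peg after 80 mm.
- keeper_top (a point): Centre of the top of that keeper pin; it moves with the pin. The pin is steel, 16 mm across, and stands 18 mm above the flat top of the peg, about 50 mm from the basket's eye towards the basket's -x and 15 mm from the peg's free end. Pressed down it is flush with the peg.
- tray: White plastic drain tray, 170 (x) x 220 (y) mm, rim 16 mm high, walls 4 mm, floor 4 mm above the bench; it lies empty on the bench in front of the peg stands. Origin: centre of its underside. The hanging basket's underside is 51 mm above the bench.
There are look-alikes about, which are no part of the job. What is shaped like the part that bears keeper but brown is not meant. What is shaped like the round_basket but purple is not meant.

How it is judged:
By the outcome, as a careful person would: the job done as asked, in the order asked, and still so for the second after the job is handed in, with the robot touching nothing.
It also fails if it takes over 51 s, if anything falls off the work surface, if the arm or the gripper's body presses on something with over 40 N, if the wrist force passes 120 N, or if a joint passes its speed limit or range.

## Robot

A 6-joint arm with a two-finger parallel gripper is mounted at the origin on the work surface. World frame = base frame: x ahead of the robot, y to its left, z up, the work surface at z = 0. Lengths are in m, angles in rad, forces in N, time in s.
With the tool pointing down it reaches from about 0.275 to 0.825 m from the base axis. Payload 4.9 kg.
Tool frame: the origin (TCP) lies midway between the tips of the shut fingers; the grasp point (between the pads) lies 19 mm behind it (grip_point_offset is the distance from the TCP to the grasp point, in m); z points along the fingers, y is the line along which they close (so a half turn about z gives the same grasp; the last joint's range is limited). The gripper opens to 85 mm and grips with 20 to 120 N. Pads are 22 mm wide; open, the fingers measure 114 mm over their backs; the gripper's body (76 mm by 85 mm) begins 54 mm behind the grasp point. The pads swing forward as they close: fully open they stand 13 mm farther back than shut.
Start: joints at [-1.294, 0.326, -0.193, 1.052, 0, 1.437], TCP at [0.22, -0.504, 0.231] pointing down, gripper open.
Joint ranges: [-2.65, 2.65], [-0.97, 1.79], [-1.3, 1.35], [-1.93, 2.1], [-1.47, 1.37], [-3.14, 3.14]. Speed limits (rad/s): [2.57, 2.57, 3.14, 3.14, 3.14, 3.14].

## Interface

Orientations are given as a rotation vector (axis times angle).
In Python, from cell import * gives the robot as it stands. Calls block until the motion is done:
- movep(position, orientation): joint-space move of the TCP to a pose.
- move_l(position, velocity=0.15, rot=None, until_force=None): straight line of the TCP; rot=None keeps the orientation; velocity is the mean speed in m/s. With until_force (N) it stops when the force on the tool has changed by that much, and returns True; else False.
- set_joints(angles): joint-space move.
- let_go() and grab(newtons=None): open the fingers fully, or close them until they stop; newtons is the grip in N (None keeps the last).
- sleep(seconds).
- ik(position, orientation): joint angles nearest the present ones, or None.
- get_state(): the state.
- grab_frame(name): name is "scene" or "top"; returns a dict with "img" (384x512x3 uint8, red, green, blue), "fx", "fy", "cx", "cy" (pixels), "k1" (the pictures are not rectified: a ray, as slopes to the right and down, at radius r is drawn at 1 + k1 r^2 times it, then the intrinsics apply), "cam_to_world" (4x4, takes a point from camera to world coordinates). Camera axes: x right, y down, z forward; pixel columns grow to the right and rows downward; lengths in m; the calibration is good to about 2 mm. A picture is of the moment at which its call begins. There is no depth.
A pose or a line that the arm cannot do raises MotionError and nothing moves.
- sign_off(): hands the job in; it is judged then, once.
Trained networks look in the newest picture that a camera, given by its name, has taken for a name from the list of things; names that differ only in an ending like _2 or _b are one class to them, and where a whole thing is asked for, a point or a joint stands for the part that bears it (a point fixed in the world has none). Each returns a list of dicts, best first, with "score" (0 to 1); they miss things now and then, are a little off and sometimes report something else, mostly with a low value. They report only what shows in the picture. A call takes as long as a camera call. They do not tell look-alikes from the thing itself.
- spot_in(camera, name): "centre" ([column, row] in pixels, amid what is visible of it).
- silhouettes(camera, name): "mask" (384x512 bool, what is visible of it) and "centre" ([column, row] in pixels, amid what is visible of it).
- tip_of(camera, name): "centre" ([column, row] in pixels: a listed point, or the origin of a listed thing).
The state is a dict: "clock": time; "q": joint angles; "joint_velocities": joint speeds; "tau": joint torques, N m; "position": TCP position; "eef_rot": TCP orientation; "contact_force": force on the tool from outside, world axes, zero at the start; "wrist_torque": the same for the moment, N m; "finger_gap": opening from 0.0 (shut) to 1.0 (fully open); "grasp_force": force on a finger pad.
Only numpy, scipy, OpenCV 4.12 (cv2) and the standard library are available. Lean on these libraries where they do the work, as an engineer would, in place of code of your own. Each camera call takes 0.05 s, during which the arm holds its last target. There are 200 camera calls.

## Working session

There is one attempt and no reset: what is moved stays moved. The work goes in short steps, each a Python script; the robot and the scene stay as the last script left them, time stands still between calls to the robot, and variables do not carry over. Pictures are saved under pics/ and viewed, at most 10 in all, crops included, and the job is handed in when it is done.

```bash
mkdir -p pics; cat > h.py <<'E'
from cell import *
import numpy as np, cv2
def ray(f,px):
    K=np.array([[f["fx"],0,f["cx"]],[0,f["fy"],f["cy"]],[0,0,1.]])
    u=cv2.undistortPoints(np.array([[px]],float),K,np.array([f["k1"],0,0,0.]))[0,0]
    T=np.array(f["cam_to_world"]); d=T[:3,:3]@np.array([u[0],u[1],1]); return T[:3,3],d
def atz(f,px,z):
    o,d=ray(f,px); return o+d*(z-o[2])/d[2]
def tri(f1,p1,f2,p2):
    o1,d1=ray(f1,p1);o2,d2=ray(f2,p2)
    s=np.linalg.lstsq(np.c_[d1,-d2],o2-o1,rcond=None)[0]
    a=o1+s[0]*d1;b=o2+s[1]*d2
    return (a+b)/2,np.linalg.norm(a-b)
def proj(f,P):
    T=np.linalg.inv(np.array(f["cam_to_world"])); p=T[:3,:3]@np.array(P)+T[:3,3]
    u=p[:2]/p[2]; u=u*(1+f["k1"]*(u@u)); return np.array([f["fx"]*u[0]+f["cx"],f["fy"]*u[1]+f["cy"]])
def save(f,n,s=1,crop=None):
    im=f["img"][:,:,::-1]
    if crop: im=im[crop[1]:crop[3],crop[0]:crop[2]]
    cv2.imwrite("pics/"+n,cv2.resize(im,None,fx=s,fy=s,interpolation=cv2.INTER_CUBIC))
E
python3 - <<'E'
from h import *
np.set_printoptions(precision=3,suppress=True)
for c in("scene","top"):
    f=grab_frame(c); save(f,c+"0.png",1.5)
    print(c,np.array(f["cam_to_world"])[:3],f["fx"],f["k1"])
    for n in("round_basket","tray","keeper","keeper_top"):
        for d in tip_of(c,n) if n!="keeper" else spot_in(c,n): print(n,np.round(d["centre"],1),round(d["score"],2))
    for d in spot_in(c,"round_basket"): print("spot rb",np.round(d["centre"],1),round(d["score"],2))
E
```

```text
scene [[-0.226  0.555 -0.8    1.245]
 [ 0.974  0.116 -0.195  0.126]
 [-0.015 -0.824 -0.567  0.697]] 412.845447908041 -0.05454427846814313
round_basket [187.5 244. ] 0.72
round_basket [119.4 285. ] 0.7
tray [248.6 236.1] 0.75
keeper [193.3 175.6] 0.51
keeper_top [214.6 105.9] 0.57
keeper_top [195.4 178.7] 0.56
spot rb [183.8 226.2] 0.74
spot rb [116.5 271.8] 0.57
top [[ 0.023 -0.997  0.077  0.356]
 [-1.    -0.023  0.006 -0.056]
 [-0.004 -0.077 -0.997  1.184]] 423.3104646762259 -0.07243942799854591
round_basket [352.3 114.1] 0.92
round_basket [307.6 144.6] 0.56
tray [262.7 191.9] 0.61
keeper [310.6 156.4] 0.43
keeper_top [311.2 157. ] 0.44
spot rb [307.  137.4] 0.78
spot rb [356.3 106.3] 0.67
```

View pics/scene0.png

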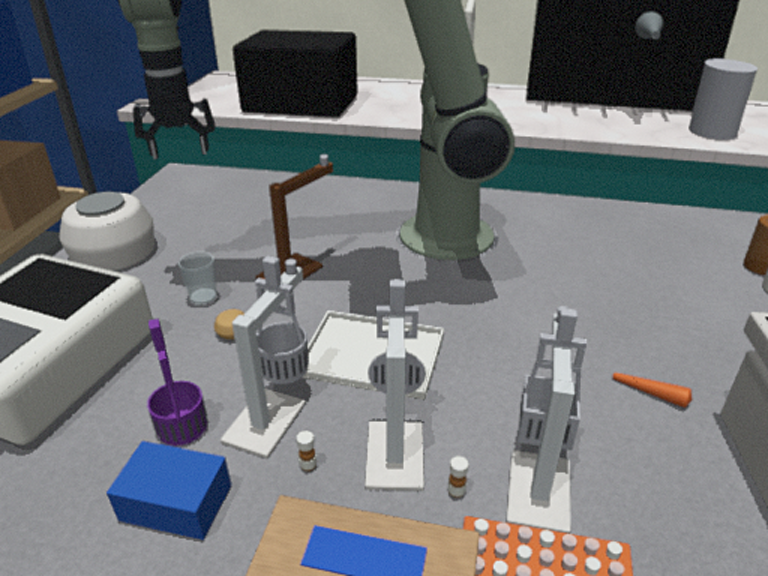

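View pics/top0.png

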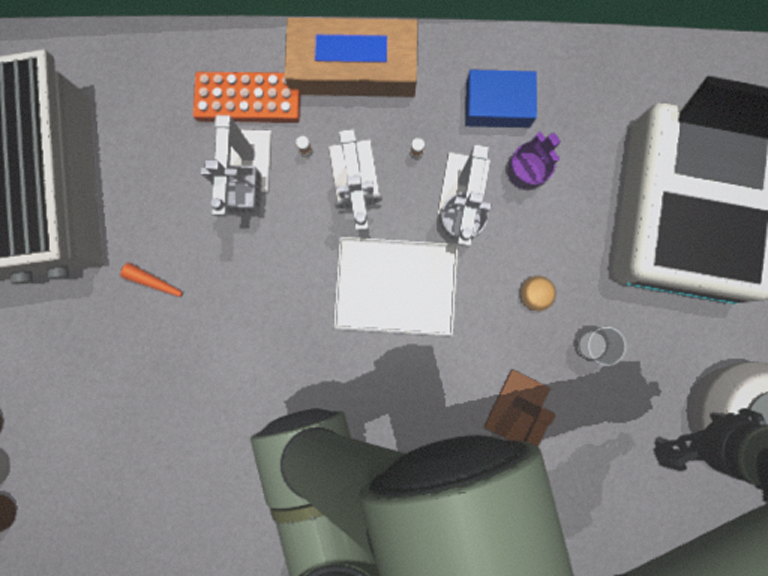

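The scene picture shows the round basket on the left-hand peg (centre about (187,230) unzoomed) with its keeper at (195,177). In the top picture it is the right-hand peg, with the keeper at (311,157). The tray is at (263,191) in the top picture. The purple basket and the brown peg are the decoys.

```bash
python3 - <<'E'
from h import *
np.set_printoptions(precision=4,suppress=True)
s=grab_frame("scene"); t=grab_frame("top")
print("kt",tri(s,[195.4,178.7],t,[311.2,157]),atz(t,[311.2,157],.218),atz(s,[195.4,178.7],.218))
print("rb",tri(s,[187.5,244],t,[307.6,144.6]))
m=silhouettes("top","tray")[0]["mask"].astype(np.uint8)
r=cv2.minAreaRect(cv2.findNonZero(m)); B=cv2.boxPoints(r)
P=np.array([atz(t,b,.014) for b in B]); print("tray",P[:,:2],P.mean(0))
a=cv2.resize(s["img"][160:310,130:230,::-1],None,fx=4,fy=4,interpolation=cv2.INTER_CUBIC)
b=cv2.resize(t["img"][90:170,285:345,::-1],None,fx=6,fy=6,interpolation=cv2.INTER_CUBIC)
im=np.zeros((600,760,3),np.uint8); im[:600,:400]=a; im[:480,400:760]=b; cv2.imwrite("pics/c1.png",im)
E
```

```text
kt (array([ 0.5102, -0.177 ,  0.2041]), np.float64(0.0074777182422436795)) [ 0.5091 -0.1789  0.218 ] [ 0.5308 -0.1647  0.218 ]
rb (array([ 0.5678, -0.1879,  0.0572]), np.float64(0.002940179355283087))
tray [[ 0.3657  0.039 ]
 [ 0.5358  0.0333]
 [ 0.5269 -0.1883]
 [ 0.357  -0.1801]] [ 0.4463 -0.074   0.014 ]
```

View pics/c1.png

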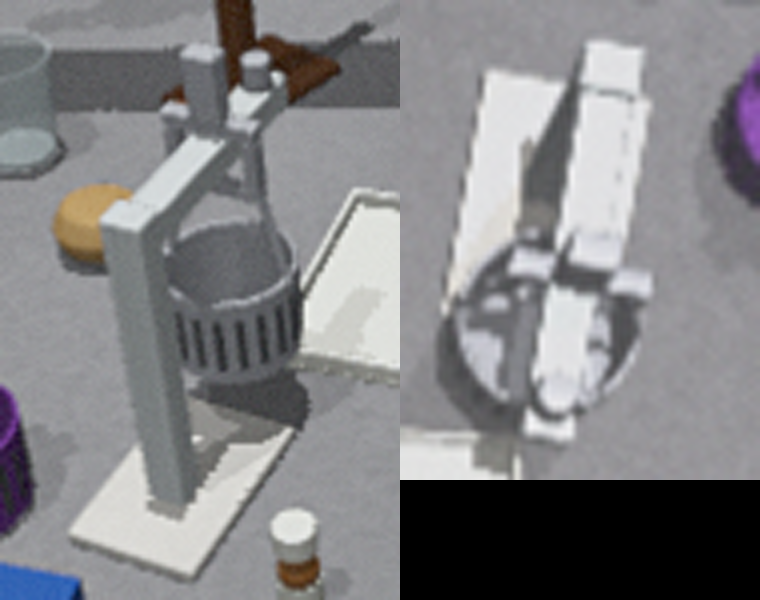

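The crop shows the pin top at (194,174.5) in the scene and (311.2,155) in the top view. The grip bar top is at (180.7,172.5) and (317.8,131.3), and the frame shoulders centre on (315,135) in the top view.

```bash
python3 - <<'E'
from h import *
np.set_printoptions(precision=4,suppress=True)
s=grab_frame("scene"); t=grab_frame("top")
T=lambda x,y:[(x-400)/6+285-.4,y/6+90-.4]; S=lambda x,y:[x/4+130-.4,y/4+160-.4]
for n,a,b,z in(("pin",S(257,58),T(557,390),.218),("bar",S(203,50),T(597,248),.251)):
    print(n,tri(s,a,t,b),atz(s,a,z)[:2],atz(t,b,z)[:2])
print("shoulders",atz(t,T(530,262),.21),atz(t,T(630,283),.21))
print("peg",atz(t,T(612,92),.2),atz(t,T(550,415),.2))
print(get_state()["eef_rot"],get_state()["position"],get_state()["clock"])
E
```

```text
pin (array([ 0.5141, -0.176 ,  0.2184]), np.float64(0.003645294656963049)) [ 0.5133 -0.1744] [ 0.5147 -0.1778]
bar (array([ 0.5624, -0.186 ,  0.2514]), np.float64(0.004092010744754175)) [ 0.5618 -0.1841] [ 0.5632 -0.1881]
shoulders [ 0.5661 -0.1678  0.21  ] [ 0.5588 -0.2069  0.21  ]
peg [ 0.6376 -0.2008  0.2   ] [ 0.5077 -0.1775  0.2   ]
[ 3.0755  0.6407 -0.    ] [ 0.2197 -0.5043  0.2313] 0.85
```

```bash
cat >> h.py <<'E'
np.set_printoptions(precision=4,suppress=True)
YAW=-.185; U=np.array([np.cos(YAW),np.sin(YAW),0])
R=[np.pi*np.cos(YAW/2),np.pi*np.sin(YAW/2),0]
PIN=np.array([.514,-.1765,.218]); BAR=np.array([.5625,-.186,.251])
E
python3 - <<'E'
from h import *
move_l([.22,-.504,.32],.25); grab(20)
movep([PIN[0],PIN[1],.30],R)
move_l([PIN[0],PIN[1],.235],.1)
print(get_state()["position"],get_state()["q"])
print(move_l([PIN[0],PIN[1],.205],.03,until_force=3))
st=get_state();print(st["position"],st["contact_force"],st["clock"])
s=grab_frame("scene"); save(s,"press.png",5,(140,120,260,230))
E
```

```text
[ 0.5143 -0.1768  0.2355] [-0.4669  0.3113 -0.2026  1.0561  0.      2.8599]
True
[ 0.514  -0.1765  0.2165] [0.7251 0.2289 6.2748] 5.1917
```

View pics/press.png

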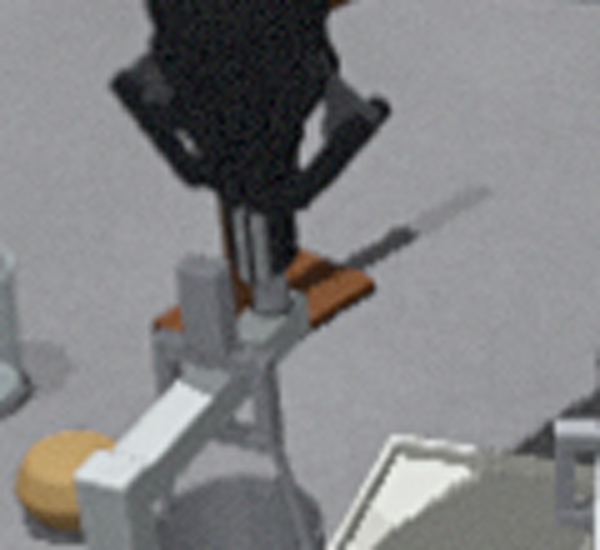

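The fingertips are centred on the round pin (about (270,295) in the crop), with contact at z = 0.2165 as expected. I'll press it now.

```bash
python3 - <<'E'
from h import *
print(move_l([PIN[0],PIN[1],.200],.03,until_force=14))
st=get_state();print(st["position"],st["contact_force"])
move_l([PIN[0],PIN[1],.31],.2)
let_go()
s=grab_frame("scene"); save(s,"down.png",5,(140,120,260,230)); print(get_state()["clock"],get_state()["contact_force"])
E
```

```text
False
[ 0.5136 -0.1763  0.2001] [-2.8152  1.4263  5.2942]
7.475 [-0.2602 -0.2886 -0.3096]
```

View pics/down.png

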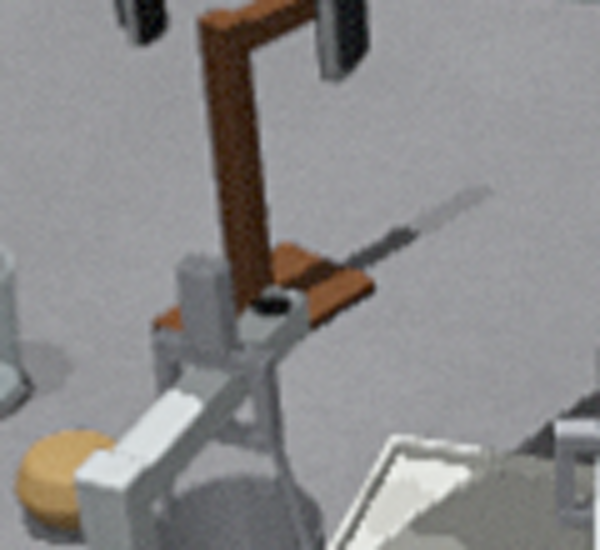

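The pin is down: there is a dark hole flush with the peg at about (272,303) in the crop. Next I'll grip the bar and lift it slightly.

```bash
python3 - <<'E'
from h import *
b=BAR
move_l([b[0],b[1],.30],.15)
move_l([b[0],b[1],.215],.12)
grab(60)
a=get_state()
print(a["finger_gap"],a["grasp_force"],a["contact_force"],a["wrist_torque"])
move_l([b[0],b[1],.2215],.03)
a=get_state();print(a["position"],a["contact_force"],a["wrist_torque"],a["clock"])
s=grab_frame("scene"); save(s,"grip.png",5,(130,150,250,260))
t=grab_frame("top")
E
```

```text
0.22561032738652673 59.02001917362213 [-0.4493  0.8084  2.2393] [0.2313 0.0512 0.0036]
[ 0.5623 -0.186   0.2212] [ 0.2825  0.1785 -3.4435] [ 0.003  -0.0002 -0.0122] 9.8
```

View pics/grip.png

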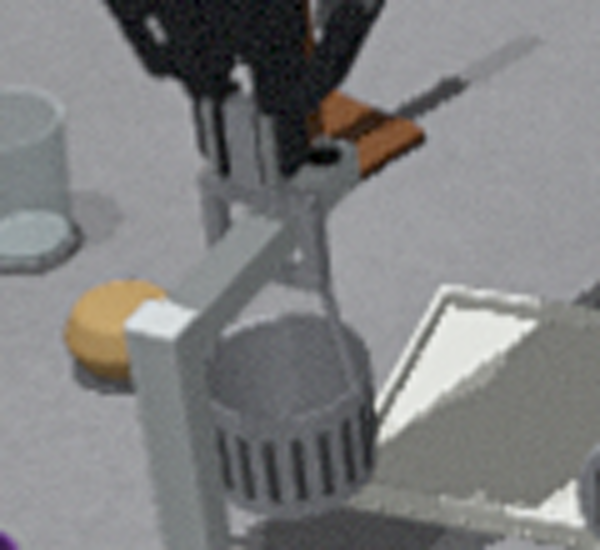

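The force reads −3.4 N, so the arm carries the basket freely, raised 6 mm. I'll draw it off.

```bash
python3 - <<'E'
from h import *
p=np.array([BAR[0],BAR[1],.2215])
print(move_l(p-U*.115,.06,until_force=8))
a=get_state();print(a["position"],a["contact_force"],a["wrist_torque"],a["clock"])
s=grab_frame("scene"); save(s,"off.png",1.5)
E
```

```text
False
[ 0.4497 -0.1649  0.2215] [-0.0699 -0.5245 -3.1309] [0.003  0.0076 0.0001] 11.9667
```

View pics/off.png

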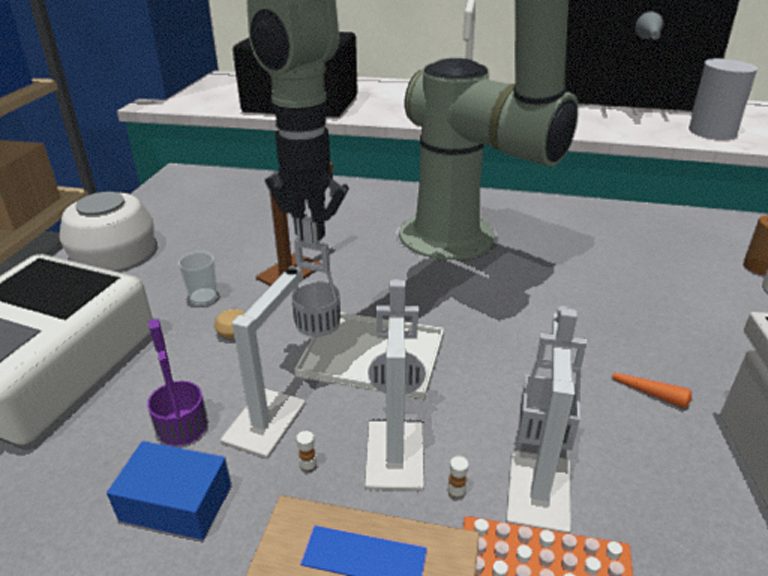

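The basket is off the peg and hangs upright in the gripper at about (317,305) zoomed. I'll lower it into the tray now.

```bash
python3 - <<'E'
from h import *
x,y=.437,-.10
move_l([x,y,.2215],.1)
move_l([x,y,.178],.06)
print(move_l([x,y,.163],.015,until_force=2))
a=get_state();print(a["position"],a["contact_force"],a["wrist_torque"])
let_go(); sleep(.3)
move_l([x,y,.30],.08)
movep([.33,-.25,.33],R)
sleep(.5)
s=grab_frame("scene"); t=grab_frame("top"); print(get_state()["clock"])
a=cv2.resize(s["img"][140:290,150:320,::-1],None,fx=2.3,fy=2.3);b=cv2.resize(t["img"][90:240,190:360,::-1],None,fx=2.3,fy=2.3)
cv2.imwrite("pics/end.png",np.hstack([a,b]))
E
```

```text
True
[ 0.437  -0.0999  0.1684] [-0.6172  0.3848  3.8124] [-0.0515  0.0061  0.02  ]
18.5167
```

View pics/end.png

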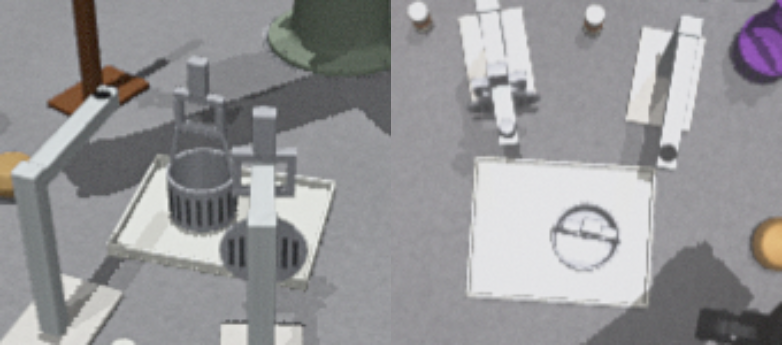

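The basket stands upright well inside the tray, and the pin is still down. The arm is clear of everything.

```bash
python3 -c "
from cell import *
print(sign_off())"
```

```text
the job is handed in; nothing more can be done
None
```

I pressed the keeper pin down until it stayed, drew the round basket off its peg and set it upright in the white tray, then handed the job in at about 18.5 s on the robot's clock.

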